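# Roll a pipe stub into the V-block and butt it against the stop

### The job

Get the copper-coloured pipe stub ready for welding without picking it up or gripping it: push it by its side with the fingers so that it rolls along the bench, up the blue ramp and settles down into the V-block. Then push on its end with the fingers to slide it along the V until it butts against the yellow stop plate, and leave it lying there. Do not fling it, and leave the other things on the bench where they are.

Things in the scene. Friction and masses are not known exactly. Their poses are not given: they have to be found in the camera images.
- pipe: Loose copper-coloured pipe stub, 34 mm diameter, 140 mm long, about 0.4 kg, flat black ends. Origin at mid-length on its axis, x along the pipe; y and z turn as it rolls. Smooth (friction 0.35), rolls easily and soon comes to rest. On the bench its origin is 17 mm high. Starts on the ramp side of the V-block, 165 to 260 mm from the V, parallel to it within 0.12 rad (the x axes point the same way).
- vblock: V-block fixed to the bench. Origin on the bench under the bottom line of its V; x runs along the V to the stop plate, y from the V to the ramp side (robot's left), z up. In mm: V and ramp from x = -85 (open end) to 65. 90-degree V, bottom line at y = 0, z = 4. Crest of the ramp-side flank at y = 14, z = 18. Other flank up to y = -26, z = 30; 30 high back to y = -46.
- ramp_foot (a point): Foot of the blue ramp, level with the V-block's origin, where it meets the bench: 75 mm from the V's bottom line in the V-block's y. From here the plain ramp, as long as the block, rises evenly to the crest (18 mm high, 14 mm from the V's bottom line).
- stop_face (a point): Point on the inner face of the yellow stop plate where the axis of a settled pipe meets it: x = 65, y = 0, z = 28 mm in the V-block's frame (a settled pipe's axis is 28 mm high). Plate 10 mm thick, 50 mm high, y = -46 to 20 mm. A pipe that touches it has its origin 70 mm from this point and its other end 10 mm inside the open end. Rolled straight in, the pipe is 25 to 40 mm short of it.
- collar: Steel shaft collar standing on the bench 100 to 120 mm from the V on the V-block's -y side, 48 mm diameter, 40 mm high; origin under its centre. Bystander.
- square: Red triangular welding square lying flat on the bench beyond the stop plate, 90 by 90 mm, 22 mm high; origin under its centre. Bystander.
- pencil_can: Red can, 72 mm diameter, 100 mm high, with pencils up to 165 mm high; origin under its centre. Bystander.
- tin: Closed tin with a yellow label, 66 mm diameter, 85 mm high; origin under its centre. Bystander.
- spur: Steel spur lying flat, a U 90 mm across with a brass rowel, 12 mm high; origin near the middle of the U, on the bench. Bystander.
- hammer: Hammer lying on the right side of the bench; origin under its middle. Bystander.
- wrench: Wrench lying flat near the right side of the robot; origin under its middle. Bystander.
Not all that is in view belongs to the job. What is meant by the pipe is not green or pink, and is the smaller of those in its own colour.

How it is judged:
By the outcome, as a careful person would: the job done as asked, in the order asked, and still so for the second after the job is handed in, with the robot touching nothing.
It also fails if it takes over 54 s, if anything falls off the work surface, if the arm or the gripper's body presses on something with over 40 N, if the wrist force passes 120 N, or if a joint passes its speed limit or range.

### The arm

A 6-joint arm with a two-finger parallel gripper is mounted at the origin on the work surface. World frame = base frame: x ahead of the robot, y to its left, z up, the work surface at z = 0. Lengths are in m, angles in rad, forces in N, time in s.
With the tool pointing down it reaches from about 0.3 to 0.775 m from the base axis. Payload 14.6 kg.
Tool frame: the origin (TCP) lies at the very end of the fingers, on their centre line; the grasp point (between the pads) lies 19 mm behind it; z points along the fingers, y is the line along which they close (so a half turn about z gives the same grasp; the last joint's range is limited). The gripper opens to 94 mm and grips with 3 to 60 N. Pads are 16 mm wide; open, the fingers measure 119 mm over their backs; the gripper's body (75 mm by 177 mm) begins 78 mm behind the grasp point.
Start: joints at [1.107, 0.3, 1.521, -0, 1.321, -0.067], TCP at [0.213, 0.507, 0.205] pointing down, gripper open.
Joint ranges: [-3.03, 3.03], [-0.79, 2.21], [0.23, 2.52], [-1.04, 4.18], [0, 3.07], [-2.55, 2.55]. Speed limits (rad/s): [2.22, 2.22, 2.57, 3.14, 3.14, 3.14].

### API

Orientations are given as [roll, pitch, yaw] about the fixed x, y, z axes, in that order (R = Rz(yaw) Ry(pitch) Rx(roll)).
In Python, from station import ctrl gives the robot as it stands.
- The arm moves only by the shell command python3 -m pendant 'ROWS' [OPENING] [FORCE]. ROWS is JSON, a list of rows, each a list of 2 entries, a list of its own where there are three numbers: the shift along the world's x, y, z in cm, then the turn about the world's z in rad. A call has 1 to 20 rows; each row shifts and turns the commanded pose from where the row before left it; what a row does not reach is not made up. A row lasts 1/12 s, in which the tool goes at most 41.7 mm and 7.16 degrees, less where a joint would pass 70% of its speed; a pose out of reach is approached as far as the arm can. A call is refused whole if a number of a shift passes 4.17 or a number of a turn 0.125, either way. A call with a gripper value outside its range is refused whole. OPENING is the opening, from 0 (shut) to 1 (fully open), set as the call begins (- or left out, the last holds). The fingers move at their own pace and stop on an object; FORCE is the grip in N (left out, the last holds). Time passes only in rows, so rows that do not move let the fingers close. It gives the time, the measured TCP pose, the force, the opening and the grip force at its end, in the units of the state.
- ctrl.get_obs(): the state, without advancing time (a new reading comes with each control period).
- ctrl.camera(name): name is "scene" or "top"; returns a dict with "color" (420x560x3 uint8, red, green, blue), "intrinsics" (3x3 intrinsics, pixels), "camera_from_world" (4x4, takes a point from world to camera coordinates). Camera axes: x right, y down, z forward; pixel columns grow to the right and rows downward; lengths in m; the calibration is good to about 2 mm. A picture is of the moment at which its call begins. There is no depth.
- ctrl.hand_in(): hands the job in; it is judged then, once.
The state is a dict: "time_s": time; "qpos": joint angles; "joint_vel": joint speeds; "tau": joint torques, N m; "ee_pos": TCP position; "eef_rot": TCP orientation; "force": force on the tool from outside, world axes, zero at the start; "moment": the same for the moment, N m; "grip_width": finger opening in m; "grip_force": force on a finger pad.
Only numpy, scipy, OpenCV 4.12 (cv2) and the standard library are available. Lean on these libraries where they do the work, as an engineer would, in place of code of your own. Each camera call takes 0.05 s, during which the arm holds its last target. There are 200 camera calls.

## Working session

There is one attempt and no reset: what is moved stays moved. The work goes in short steps, Python scripts to look and compute and a shell command to move; the robot and the scene stay as the last step left them, time stands still between calls to the robot, and variables do not carry over. Pictures are saved under pics/ and viewed, at most 10 in all, crops included, and the job is handed in when it is done.

```bash
ls; mkdir -p pics
cat > h.py <<'E'
import numpy as np, cv2
from station import ctrl
def shot(n,f=None):
    c=ctrl.camera(n)
    if f: cv2.imwrite(f'pics/{f}.png',cv2.cvtColor(c['color'],cv2.COLOR_RGB2BGR))
    return c
def ray(c,u,v,z):
    K=np.array(c['intrinsics']);T=np.array(c['camera_from_world']);R=T[:3,:3];o=-R.T@T[:3,3]
    d=R.T@np.linalg.solve(K,[u,v,1]);return o+d*(z-o[2])/d[2]
def proj(c,p):
    K=np.array(c['intrinsics']);T=np.array(c['camera_from_world']);q=K@(T[:3,:3]@np.array(p)+T[:3,3]);return q[:2]/q[2]
E
python3 - <<'E'
from h import *
a=shot('top','top1');b=shot('scene','scene1')
for c in(a,b):print(np.round(c['intrinsics'],1),np.round(c['camera_from_world'],3))
print(ctrl.get_obs())
E
```

```text
pics
[[402.2   0.  281.9]
 [  0.  402.2 215.5]
 [  0.    0.    1. ]] [[-0.012 -1.     0.008 -0.022]
 [-0.999  0.012 -0.05   0.56 ]
 [ 0.05  -0.008 -0.999  1.084]
 [ 0.     0.     0.     1.   ]]
[[410.1   0.  278. ]
 [  0.  410.1 212.3]
 [  0.    0.    1. ]] [[ 0.061  0.998  0.017 -0.011]
 [ 0.771 -0.036 -0.635 -0.418]
 [-0.633  0.052 -0.772  1.475]
 [ 0.     0.     0.     1.   ]]
{'time_s': 0.1, 'qpos': array([ 1.10741185e+00,  3.00406521e-01,  1.52145527e+00,  1.75681178e-05,
        1.32070983e+00, -6.65706871e-02]), 'joint_vel': array([-0.00074282, -0.00273963, -0.00115099,  0.00134383,  0.00021506,
        0.00052114]), 'tau': array([ 2.09300859e-03, -5.32649732e+01, -3.53280544e+01,  7.09508755e-02,
        2.36222288e-02, -6.82614609e-05]), 'ee_pos': array([0.21245373, 0.5070806 , 0.20497498]), 'eef_rot': array([-3.14061698e+00, -8.21022369e-05,  2.74477446e+00]), 'force': array([-0.50379563,  0.02951086,  0.16713225]), 'moment': array([0.0556855 , 0.02105975, 0.03944067]), 'grip_force': 0.0, 'grip_width': 0.09397068654321045}
```

View pics/top1.png

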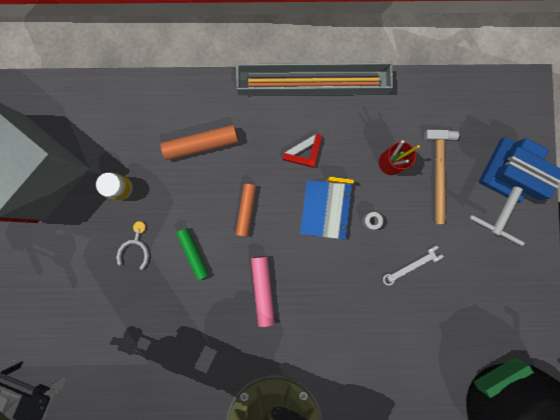

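View pics/scene1.png

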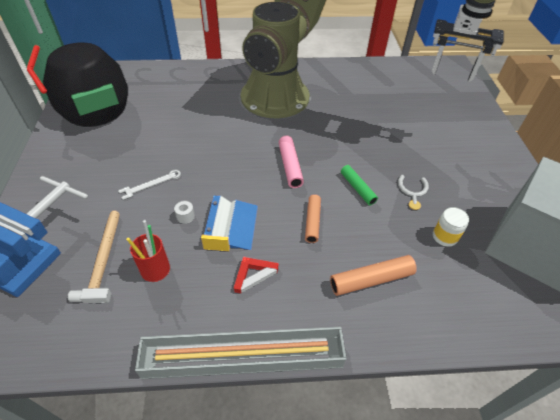

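The top view shows the pipe candidates: small copper at (246,210), large copper at (200,142), green at (192,254) and pink at (262,291). By the description, the target is the small copper one at (246,210). The V-block is at (327,210), with its yellow plate at (341,181) and the blue ramp on its left. The scene view agrees, with the pipe at (313,218) and the block at (230,222).

Run:
```python
from h import *
for n in('top','scene'):
    c=shot(n);im=c['color'];hsv=cv2.cvtColor(im,cv2.COLOR_RGB2HSV)
    if n=='top': cv2.imwrite('pics/crop1.png',cv2.resize(cv2.cvtColor(im[160:260,225:400],cv2.COLOR_RGB2BGR),None,fx=4,fy=4,interpolation=cv2.INTER_CUBIC))
    for k,lo,hi in(('cop',(5,120,60),(15,255,255)),('blue',(100,130,60),(120,255,255)),('yel',(20,150,100),(30,255,255))):
        m=cv2.inRange(hsv,lo,hi)
        for q in cv2.findContours(m,0,1)[0]:
            if cv2.contourArea(q)<60: continue
            r=cv2.minAreaRect(q);z=dict(cop=.017,blue=.0,yel=.05)[k]
            print(n,k,int(cv2.contourArea(q)),np.round(r[0]),np.round(r[1]),[(tuple(int(t) for t in p),np.round(ray(c,*p,z)[:2]*1e3).astype(int).tolist()) for p in cv2.boxPoints(r)])
```

```text
top cop 578 [245. 210.] [12. 52.] [((234, 234), [511, 99]), ((243, 182), [650, 75]), ((255, 184), [644, 42]), ((247, 236), [505, 66])]
top cop 419 [440. 182.] [83.  8.] [((436, 140), [763, -456]), ((444, 140), [763, -478]), ((444, 223), [534, -471]), ((436, 223), [535, -449])]
top cop 1274 [199. 142.] [18. 76.] [((159, 142), [764, 304]), ((233, 124), [813, 101]), ((237, 141), [765, 90]), ((163, 160), [716, 292])]
top cop 321 [313.  83.] [  4. 131.] [((247, 82), [930, 61]), ((378, 80), [930, -303]), ((379, 84), [920, -302]), ((248, 85), [920, 61])]
top blue 320 [345. 211.] [ 7. 55.] [((338, 237), [497, -184]), ((344, 183), [648, -205]), ((351, 184), [645, -224]), ((345, 238), [495, -202])]
top blue 1137 [314. 208.] [22. 55.] [((299, 233), [511, -77]), ((306, 179), [661, -98]), ((328, 181), [653, -160]), ((321, 236), [503, -138])]
top blue 2694 [524. 171.] [71. 61.] [((478, 182), [646, -577]), ((505, 127), [800, -660]), ((569, 159), [708, -835]), ((541, 214), [555, -751])]
top yel 73 [139. 227.] [10. 12.] [((133, 222), [546, 363]), ((145, 222), [546, 332]), ((145, 232), [519, 332]), ((
[... 1029 characters left out ...]
4.  22.] [43. 30.] [((529, 0), [-751, 1294]), ((559, 0), [-748, 1446]), ((559, 43), [-338, 1235]), ((529, 43), [-342, 1104])]
scene blue 1085 [436.  17.] [37. 58.] [((405, 32), [-445, 594]), ((434, -17), [-967, 884]), ((465, 0), [-753, 976]), ((437, 50), [-290, 687])]
scene blue 6183 [112.  30.] [ 59. 133.] [((46, 0), [-801, -1033]), ((179, 0), [-788, -413]), ((179, 59), [-261, -365]), ((46, 59), [-277, -881])]
scene yel 303 [215. 243.] [27. 13.] [((200, 248), [686, -218]), ((202, 234), [645, -217]), ((229, 237), [657, -150]), ((227, 250), [696, -153])]
scene yel 201 [447. 235.] [26. 14.] [((431, 235), [674, 355]), ((437, 222), [636, 382]), ((461, 234), [675, 431]), ((455, 246), [711, 404])]
```

View pics/crop1.png

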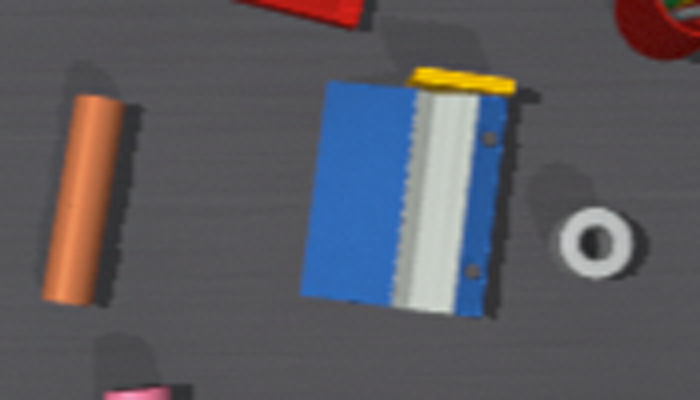

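The crop confirms the small copper pipe, lying parallel to the V-block and on its ramp side. In world coordinates the block origin is about (0.585, -0.163) with yaw -0.14, and the pipe is about (0.578, 0.071).

```bash
python3 -m pendant '[[[1.86,-1.93,0],-0.125],[[1.86,-1.93,0],-0.125],[[1.86,-1.93,0],-0.125],[[1.86,-1.93,0],-0.125],[[1.86,-1.93,0],-0.125],[[1.86,-1.93,0],-0.125],[[1.86,-1.93,0],-0.125],[[1.86,-1.93,0],-0.125],[[1.86,-1.93,0],-0.125],[[1.86,-1.93,0],-0.125],[[1.86,-1.93,0],-0.064],[[1.86,-1.93,0],0],[[1.86,-1.93,0],0],[[1.86,-1.93,0],0],[[1.86,-1.93,0],0],[[1.86,-1.93,0],0],[[1.86,-1.93,0],0],[[1.86,-1.93,0],0],[[1.86,-1.93,0],0],[[1.86,-1.93,0],0]]' 1
```

```text
time_s: 1.87
ee_pos: [0.5853, 0.1201, 0.2053]
eef_rot: [-3.141, 0.0, 1.431]
force: [0.6, 0.6, 0.7]
grip_width: 0.0939
grip_force: 0.0
```

```bash
python3 -m pendant '[[[0,0,-2],0],[[0,0,-2],0],[[0,0,-2],0],[[0,0,-2],0],[[0,0,-2],0],[[0,0,-2],0],[[0,0,-2],0],[[0,0,-2],0],[[0,0,-2],0],[[0,0,-0.7],0],[[0,0,-0.6],0],[[0,0,0],0]]'
python3 - <<'E'
from h import *
shot('top','top2')
c=shot('scene');cv2.imwrite('pics/sc2.png',cv2.resize(cv2.cvtColor(c['color'][150:290,180:400],cv2.COLOR_RGB2BGR),None,fx=3,fy=3))
E
```

```text
time_s: 2.87
ee_pos: [0.5843, 0.1212, 0.0119]
eef_rot: [-3.141, 0.0, 1.431]
force: [-0.2, -0.3, 0.4]
grip_width: 0.0944
grip_force: 0.0
```

View pics/sc2.png

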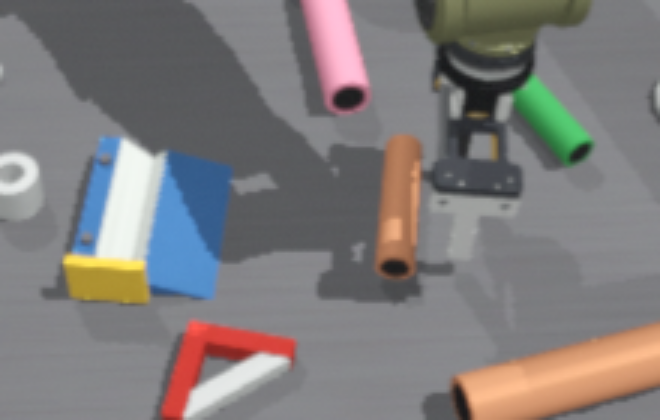

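The fingers are down to the right of the pipe in this crop (finger bridge at (478,190), pipe at (400,205)), parallel to it and clear of everything. Starting a slow push.

```bash
python3 -m pendant '[[[-0.042,-0.297,0],0],[[-0.042,-0.297,0],0],[[-0.042,-0.297,0],0],[[-0.042,-0.297,0],0],[[-0.042,-0.297,0],0],[[-0.042,-0.297,0],0],[[-0.042,-0.297,0],0],[[-0.042,-0.297,0],0],[[-0.042,-0.297,0],0],[[-0.042,-0.297,0],0],[[-0.042,-0.297,0],0],[[-0.042,-0.297,0],0],[[-0.042,-0.297,0],0],[[-0.042,-0.297,0],0],[[-0.042,-0.297,0],0],[[-0.042,-0.297,0],0],[[-0.042,-0.297,0],0],[[-0.042,-0.297,0],0],[[-0.042,-0.297,0],0],[[-0.042,-0.297,0],0]]'
cat >> h.py <<'E'
O=np.array([.5848,-.163]);ex=np.array([.9902,-.1393]);ey=np.array([.1393,.9902])
def blk(p): d=np.array(p[:2])-O;return np.round(np.array([d@ex,d@ey])*1e3,1)
def pipe(z=.017):
    c=shot('top');h=cv2.cvtColor(c['color'],cv2.COLOR_RGB2HSV);m=cv2.inRange(h,(5,110,50),(16,255,255));m[:165]=0;m[260:]=0;m[:,:200]=0;m[:,370:]=0
    q=np.vstack([q for q in cv2.findContours(m,0,1)[0] if cv2.contourArea(q)>30])
    print('visible copper corners in block frame',[blk(ray(c,*p,z)).tolist() for p in cv2.boxPoints(cv2.minAreaRect(q))],'tcp',blk(ctrl.get_obs()['ee_pos']))
    return c
E
python3 -c "
from h import *
pipe()"
```

```text
time_s: 4.63
ee_pos: [0.5761, 0.0616, 0.0124]
eef_rot: [3.142, -0.0, 1.431]
force: [0.2, -0.6, 1.0]
grip_width: 0.0941
grip_force: 0.2Traceback (most recent call last):
  File "<string>", line 3, in <module>
    pipe()
    ~~~~^^
  File "h.py", line 16, in pipe
    q=np.vstack([q for q in cv2.findContours(m,0,1)[0] if cv2.contourArea(q)>30])
    return _nx.concatenate(arrs, 0, dtype=dtype, casting=casting)
           ~~~~~~~~~~~~~~~^^^^^^^^^^^^^^^^^^^^^^^^^^^^^^^^^^^^^^^
ValueError: need at least one array to concatenate
```

```bash
cat > crop.py <<'E'
import sys
from h import *
c=shot('scene');cv2.imwrite('pics/%s.png'%sys.argv[1],cv2.resize(cv2.cvtColor(c['color'][170:270,180:350],cv2.COLOR_RGB2BGR),None,fx=4,fy=4,interpolation=cv2.INTER_CUBIC))
E
python3 crop.py sc3
```

```text
(no output)
```

View pics/sc3.png

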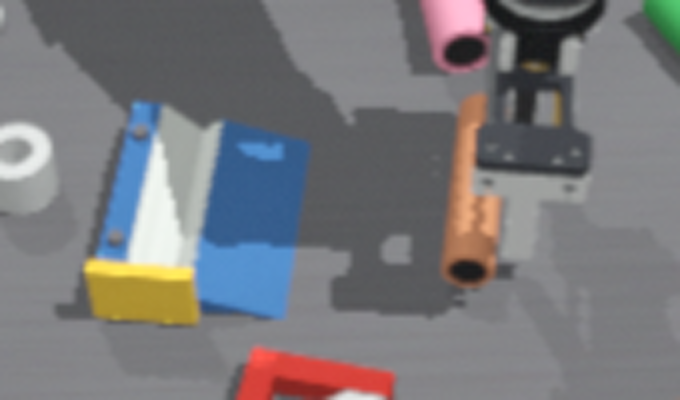

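The pipe is against the fingers, with its near end at crop (467,270), i.e. pixel (297,237). It is still parallel to the V, and the ramp is clear ahead.

```bash
python3 -m pendant '[[[-0.042,-0.297,0],0],[[-0.042,-0.297,0],0],[[-0.042,-0.297,0],0],[[-0.042,-0.297,0],0],[[-0.042,-0.297,0],0],[[-0.042,-0.297,0],0],[[-0.042,-0.297,0],0],[[-0.042,-0.297,0],0],[[-0.042,-0.297,0],0],[[-0.042,-0.297,0],0],[[-0.042,-0.297,0],0],[[-0.042,-0.297,0],0],[[-0.042,-0.297,0],0],[[-0.042,-0.297,0],0],[[-0.042,-0.297,0],0],[[-0.042,-0.297,0],0],[[-0.042,-0.297,0],0],[[-0.042,-0.297,0],0],[[-0.042,-0.297,0],0],[[-0.042,-0.297,0],0]]'; python3 -m pendant '[[[-0.042,-0.297,0],0],[[-0.042,-0.297,0],0],[[-0.042,-0.297,0],0],[[-0.042,-0.297,0],0],[[-0.042,-0.297,0],0],[[-0.042,-0.297,0],0],[[-0.042,-0.297,0],0],[[-0.042,-0.297,0],0],[[-0.042,-0.297,0],0],[[-0.042,-0.297,0],0],[[-0.042,-0.297,0],0],[[-0.042,-0.297,0],0],[[-0.042,-0.297,0],0],[[-0.042,-0.297,0],0],[[-0.042,-0.297,0],0],[[-0.042,-0.297,0],0],[[-0.042,-0.297,0],0],[[-0.042,-0.297,0],0]]'; python3 crop.py sc4
python3 -c "
from h import *
print(blk(ctrl.get_obs()['ee_pos']))"
```

```text
time_s: 6.4
ee_pos: [0.5677, 0.0022, 0.0125]
eef_rot: [3.142, -0.0, 1.431]
force: [-0.7, 0.6, 0.1]
grip_width: 0.0935
grip_force: 0.2
time_s: 7.9
ee_pos: [0.5602, -0.0513, 0.0124]
eef_rot: [3.142, 0.0, 1.431]
force: [-0.8, -0.4, 0.9]
grip_width: 0.0939
grip_force: 0.2
[-40.  106.7]
```

View pics/sc4.png

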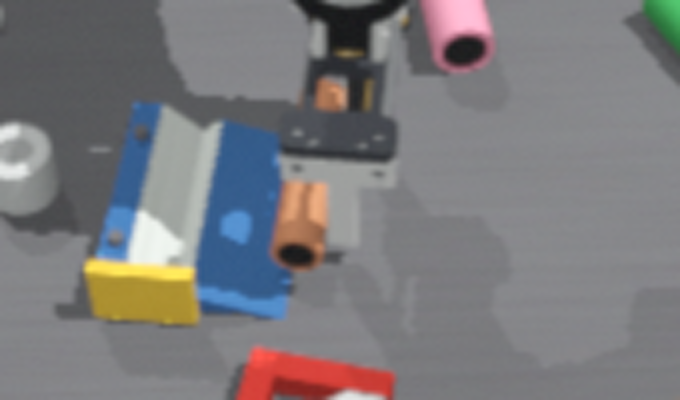

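The pipe is at the ramp foot, with its near end at pixel (254,234), still parallel. Now pushing it up the ramp, raising the fingers with the slope.

```bash
python3 -m pendant '[[[-0.028,-0.198,0.05],0],[[-0.028,-0.198,0.05],0],[[-0.028,-0.198,0.05],0],[[-0.028,-0.198,0.05],0],[[-0.028,-0.198,0.05],0],[[-0.028,-0.198,0.05],0],[[-0.028,-0.198,0.05],0],[[-0.028,-0.198,0.05],0],[[-0.028,-0.198,0.05],0],[[-0.028,-0.198,0.05],0],[[-0.028,-0.198,0.05],0],[[-0.028,-0.198,0.05],0],[[-0.028,-0.198,0.05],0],[[-0.028,-0.198,0.05],0],[[-0.028,-0.198,0.05],0]]'; python3 -m pendant '[[[-0.028,-0.198,0.05],0],[[-0.028,-0.198,0.05],0],[[-0.028,-0.198,0.05],0],[[-0.028,-0.198,0.05],0],[[-0.028,-0.198,0.05],0],[[-0.028,-0.198,0.05],0],[[-0.028,-0.198,0.05],0],[[-0.028,-0.198,0.05],0],[[-0.028,-0.198,0.05],0],[[-0.028,-0.198,0.05],0],[[-0.028,-0.198,0.05],0],[[-0.028,-0.198,0.05],0],[[-0.028,-0.198,0.05],0],[[-0.028,-0.198,0.05],0],[[-0.028,-0.198,0.05],0]]'; python3 crop.py sc5
python3 -c "
from h import *
print(blk(ctrl.get_obs()['ee_pos']))"
```

```text
time_s: 9.2
ee_pos: [0.557, -0.0795, 0.021]
eef_rot: [3.139, -0.002, 1.431]
force: [2.4, 10.9, 8.3]
grip_width: 0.094
grip_force: 6.2
time_s: 10.45
ee_pos: [0.5527, -0.1093, 0.0284]
eef_rot: [3.14, -0.002, 1.431]
force: [1.7, 11.2, 7.3]
grip_width: 0.094
grip_force: 6.0
[-39.3  48.3]
```

View pics/sc5.png

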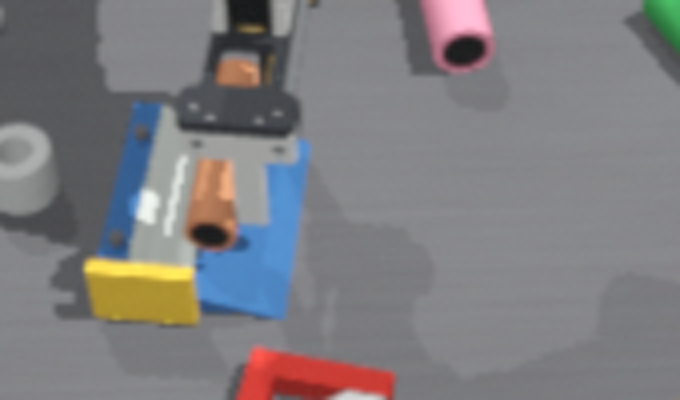

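The pipe is just short of the crest, with its near end at pixel (233,228). It is straight and the push force is about 11 N. Easing it over slowly.

```bash
python3 -m pendant '[[[-0.014,-0.099,0.03],0],[[-0.014,-0.099,0.03],0],[[-0.014,-0.099,0.03],0],[[-0.014,-0.099,0.03],0],[[-0.014,-0.099,0.03],0],[[-0.014,-0.099,0.03],0],[[-0.014,-0.099,0.02],0],[[-0.014,-0.099,0.02],0],[[-0.014,-0.099,0.02],0],[[-0.014,-0.099,0],0],[[-0.014,-0.099,0],0],[[-0.014,-0.099,0],0]]'
python3 - <<'E'
from h import *
c=shot('scene');im=c['color'];h=cv2.cvtColor(im,cv2.COLOR_RGB2HSV)
m=cv2.inRange(h,(5,110,40),(16,255,255));m[:165]=0;m[250:]=0;m[:,:190]=0;m[:,290:]=0
for q in cv2.findContours(m,0,1)[0]: print(cv2.boundingRect(q),cv2.contourArea(q))
o=ctrl.get_obs();t=blk(o['ee_pos']);print(t,o['force'])
for y,z in((0,.028),(.014,.035)):print('expected near end centre',y,proj(c,[*(O+.03*ex+y*ey),z]))
E
```

```text
time_s: 11.5
ee_pos: [0.55, -0.1225, 0.0297]
eef_rot: [-3.141, 0.0, 1.431]
force: [-0.8, -0.3, 0.6]
grip_width: 0.094
grip_force: 0.0
(218, 209, 14, 22) 176.5
(229, 186, 8, 4) 16.0
[-40.1  35.2] [-0.50970774 -1.18473435 -0.98545724]
expected near end centre 0 [223.45993839 229.52652932]
expected near end centre 0.014 [228.65302579 228.27714899]
```

The force has dropped to zero and the pipe's near end is where a settled pipe would show it. Now raising, closing the fingers and moving to the pipe's open end.

```bash
python3 -m pendant '[[[0,0,1.5],0],[[0,0,2],0],[[0,0,2],0],[[0,0,1.5],0],[[-1.1,-0.2,0],0],[[-1.1,-0.2,0],0],[[-1.1,-0.2,0],0],[[-1.1,-0.2,0],0],[[-1.1,-0.2,0],0],[[-1.1,-0.2,0],0],[[-1.1,-0.2,0],0],[[-1.1,-0.2,0],0],[[-1.1,-0.2,0],0],[[-1.0,-0.2,0],0],[[0,0,0],0],[[0,0,0],0]]' 0
python3 - <<'E'
from h import *
c=pipe(.03)
cv2.imwrite('pics/t6.png',cv2.resize(cv2.cvtColor(c['color'][160:260,225:400],cv2.COLOR_RGB2BGR),None,fx=4,fy=4,interpolation=cv2.INTER_CUBIC))
E
```

```text
time_s: 12.88
ee_pos: [0.4412, -0.1425, 0.1001]
eef_rot: [3.141, 0.0, 1.43]
force: [0.4, 0.5, -0.5]
grip_width: 0.0001
grip_force: 0.0
visible copper corners in block frame [[-49.4, 15.4], [28.0, 15.2], [28.1, -16.3], [-49.3, -16.0]] tcp [-144.8    0.5]
```

View pics/t6.png

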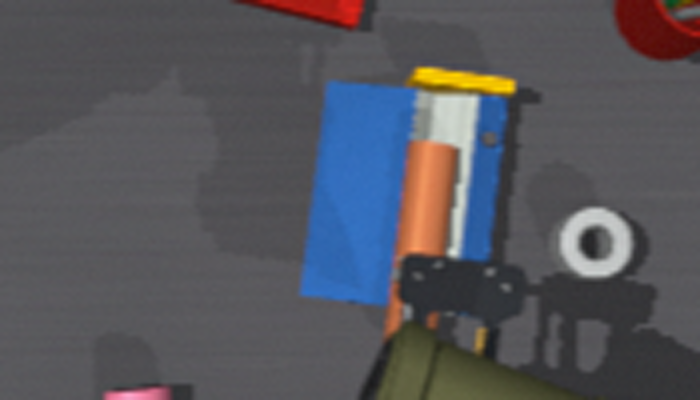

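The pipe is settled in the V, centred at y≈0, with its stop-side end at crop (433,143), about 35 mm short of the plate. Descending and pushing on its end.

```bash
python3 -m pendant '[[[0,0,-1.6],0],[[0,0,-1.6],0],[[0,0,-1.6],0],[[0,0,-1.6],0],[[0,0,-1.0],0],[[0,0,-0.7],0],[[0,0,0],0]]'; python3 -m pendant '[[[0.198,-0.028,0],0],[[0.198,-0.028,0],0],[[0.198,-0.028,0],0],[[0.198,-0.028,0],0],[[0.198,-0.028,0],0],[[0.198,-0.028,0],0],[[0.198,-0.028,0],0],[[0.198,-0.028,0],0],[[0.198,-0.028,0],0],[[0.198,-0.028,0],0],[[0.198,-0.028,0],0],[[0.198,-0.028,0],0],[[0.198,-0.028,0],0],[[0.198,-0.028,0],0],[[0.198,-0.028,0],0],[[0.198,-0.028,0],0],[[0.198,-0.028,0],0],[[0.198,-0.028,0],0],[[0.198,-0.028,0],0],[[0.198,-0.028,0],0]]'; python3 -m pendant '[[[0.149,-0.021,0],0],[[0.149,-0.021,0],0],[[0.149,-0.021,0],0],[[0.149,-0.021,0],0]]'
python3 -c "
from h import *
pipe(.03)"
```

```text
time_s: 13.52
ee_pos: [0.4409, -0.142, 0.0178]
eef_rot: [-3.14, -0.0, 1.431]
force: [0.5, 0.8, -0.3]
grip_width: 0.0003
grip_force: 0.0
time_s: 15.18
ee_pos: [0.48, -0.1477, 0.0187]
eef_rot: [-3.139, -0.0, 1.431]
force: [-6.9, 0.8, 5.9]
grip_width: 0.0004
grip_force: 3.7
time_s: 15.52
ee_pos: [0.4859, -0.1486, 0.0187]
eef_rot: [-3.139, -0.0, 1.431]
force: [-7.7, 1.1, 5.2]
grip_width: 0.0004
grip_force: 3.7
visible copper corners in block frame [[-1.2, 15.0], [53.0, 15.6], [53.6, -15.4], [-0.6, -16.0]] tcp [-99.6   0.5]
```

```bash
python3 -m pendant '[[[0.149,-0.021,0],0],[[0.149,-0.021,0],0],[[0.149,-0.021,0],0],[[0.149,-0.021,0],0],[[0.099,-0.014,0],0],[[0.099,-0.014,0],0],[[0.099,-0.014,0],0]]'; python3 -m pendant '[[[0.05,-0.007,0],0],[[0.05,-0.007,0],0],[[0.05,-0.007,0],0],[[0.05,-0.007,0],0]]';python3 -m pendant '[[[0.0,0,0],0]]'
python3 -c "
from h import *
pipe(.03)"
```

```text
time_s: 16.15
ee_pos: [0.4949, -0.1499, 0.0187]
eef_rot: [-3.139, -0.0, 1.431]
force: [-6.4, 1.0, 4.7]
grip_width: 0.0003
grip_force: 3.5
time_s: 16.48
ee_pos: [0.4968, -0.1501, 0.0186]
eef_rot: [-3.139, -0.0, 1.431]
force: [-7.1, 0.4, 4.2]
grip_width: 0.0002
grip_force: 3.4
time_s: 16.57
ee_pos: [0.4969, -0.1502, 0.0187]
eef_rot: [-3.14, -0.0, 1.431]
force: [-6.0, -0.6, 3.8]
grip_width: 0.0003
grip_force: 3.0
visible copper corners in block frame [[11.9, 15.5], [65.2, 15.0], [65.1, -16.1], [11.8, -15.5]] tcp [-88.8   0.5]
```

```bash
for i in 1; do python3 -m pendant '[[[0.05,-0.007,0],0],[[0.05,-0.007,0],0]]' | grep -E "ee_pos|force"; python3 -m pendant '[[[0.05,-0.007,0],0],[[0.05,-0.007,0],0]]'| grep -E "ee_pos|force"; done
```

```text
ee_pos: [0.4978, -0.1503, 0.0187]
force: [-6.3, -0.2, 3.5]
grip_force: 3.4
ee_pos: [0.4987, -0.1504, 0.0186]
force: [-11.3, 1.7, 8.0]
grip_force: 6.1
```

```bash
python3 -m pendant '[[[0.05,-0.007,0],0],[[0.0,0,0],0]]' | grep -E "ee_pos|force"; python3 -m pendant '[[[0.03,-0.004,0],0],[[0,0,0],0]]'| grep -E "ee_pos|force"
```

```text
ee_pos: [0.4987, -0.1504, 0.0186]
force: [-12.2, 0.6, 7.1]
grip_force: 6.0
ee_pos: [0.4987, -0.1503, 0.0185]
force: [-15.1, 1.5, 9.4]
grip_force: 7.2
```

The position has stalled while the force climbs (6 to 15 N), so the pipe is against the stop. Backing off along the V and then raising.

```bash
python3 -m pendant '[[[-0.1,0.014,0],0],[[-0.2,0.028,0],0],[[-0.4,0.056,0],0],[[-1,0.14,0],0],[[-1.5,0.2,0],0],[[-1.5,0.2,0],0],[[0,0,2],0],[[0,0,3],0],[[0,0,3],0],[[0,0,3],0],[[-1,2,1],0],[[-1,3,0],0],[[-1,3,0],0],[[-1,3,0],0],[[-1,3,0],0],[[0,3,0],0],[[0,0,0],0],[[0,0,0],0]]'
python3 - <<'E'
from h import *
c=pipe(.03)
cv2.imwrite('pics/t7.png',cv2.cvtColor(c['color'],cv2.COLOR_RGB2BGR))
E
```

```text
time_s: 18.78
ee_pos: [0.4033, 0.0266, 0.139]
eef_rot: [3.141, -0.0, 1.434]
force: [-0.4, 0.8, -0.4]
grip_width: 0.0002
grip_force: 0.0
visible copper corners in block frame [[-74.8, 15.2], [66.7, 17.9], [67.5, -15.8], [-74.0, -18.2]] tcp [-205.9  161.6]
```

View pics/t7.png

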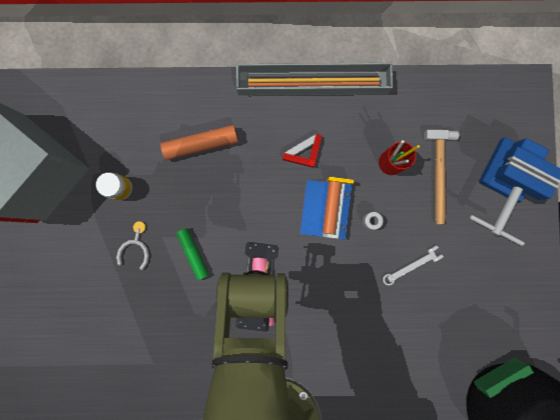

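The pipe lies in the V from about (336,182) to (329,235), butting against the yellow plate. Nothing else has moved, and the arm is clear at 139 mm height.

```bash
python3 -c "
from station import ctrl
print(ctrl.hand_in())"
```

```text
the job is handed in; nothing more can be done
None
```

The pipe was rolled up the ramp into the V-block and slid along the V until it butted against the yellow stop plate; nothing else moved in the final picture, the arm was clear, and the job was handed in at about 19 s of the 54 s allowed.

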